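Square up the upright of a sandal stand

TASK

The upright of the sandal stand hangs on one bolt and has sagged over its foot board. Pick up the try square that stands on the counter, set its stock on the foot board, in line with it and with the blade towards the upright, and press it into the corner until the stock lies flush on the board and the whole edge of the blade lies flush against the upright, which the square has then pushed truly square. Finish like that, still gripping the square and keeping it pressed against both faces so that the second bolt can be fitted, and do not disturb the pounding iron, the tin or the hammer.

Things in the scene. Friction and masses are not known exactly. Their poses are not given: they have to be found in the camera images.
- foot: Foot board of the stand: wood, 120 (x) by 270 (y) by 24 mm thick, screwed down. Origin at the centre of its underside, z up, +y along the board to the end with the upright. The inside corner, where the upright's face when square meets the board's top, lies at x 0, y +80, z +24 mm; the top is clear from there to the other end.
- post_face (a point): Upright: wooden post 50 wide (x), 40 deep (y), 250 mm tall, held in a steel U-shoe by one bolt along x, 20 mm above the board's top and 20 mm behind the face. This point lies in the middle of its face towards the foot board's length (-y face), level with the board's top when square; axes of the post: z up it, wood from y 0 to 40 mm. Two pegs at the top on its far (+y) side.
- post (a joint): Lean of the upright about its bolt, rad: 0 is exactly square to the foot board, positive leans over the board, to the side where the square goes. Starts at 0.05 to 0.12, range -0.2 to 0.2. Stiff to turn (0.2 N m, about 1 N at the height of the blade's end), no spring: it stays where it is pushed.
- square_grip (a point): Where to grip the loose try square (0.3 to 0.46 kg), which stands on its stock: an aluminium bar 24 thick (x), 160 long (y), 40 mm tall (z). This point is half-way up the stock (20 mm above its underside), mid-thickness, 100 mm from the +y (heel) end. Axes of the square: +y along the stock to the heel, z up.
- square_heel (a point): Outer corner of the square: lower edge of the stock's heel (+y) end, mid-thickness. From the heel end rises the steel blade, 34 wide (y), 3 mm thick (x), to 200 mm above the stock's underside; its outer (+y) edge is flush with the heel end and at a right angle to the underside. Those two are the faces for the corner. Axes of the square.
- square_toe (a point): Lower edge of the other (-y) end of the stock, mid-thickness, 160 mm from the heel. Axes of the square.
- square_tip (a point): Upper end of the blade's outer edge, 200 mm above the heel. Axes of the square.
- iron: Bystander, not to be disturbed: steel pounding iron standing on its round foot, 64 mm across, 138 mm tall. Origin at the centre of its underside.
- tin: Bystander, not to be disturbed: round tin, 76 mm across, 85 mm tall. Origin at the centre of its underside.
- hammer: Bystander, not to be disturbed: hammer 260 mm long lying beyond the stand, head 90 mm across and 26 mm high. Origin on its underside, at the middle of its length; its x axis points along the handle to the head.
Things that resemble listed ones, but are neither listed nor needed, are in the scene too. There is more than one size of the part that bears square_grip; the job needs the middle-sized.

How it is judged:
On the way:
1. the square is lifted off the counter in the gripper (height (world z) of square_grip above 0.03 m and height (world z) of each of square_toe, square_heel above 0.003 m and contact force between the fingers and square above 1 N), for 0.2 s.
At the end, for the whole second after the job is handed in: The square is still gripped and pushes over 1 N on board and upright; stock within 2.5 mm of the board, blade edge within 3 mm of the upright all along, upright square within 0.015 rad, square within 22 mm of the face's middle and 0.1 rad of the board's line, at rest (contact force between the fingers and square above 3 N and contact force between square and foot_c0 above 1 N and contact force between square and post above 1 N and value of joint post between -0.015 and 0.015 rad and z of each of square_heel, square_toe in the frame of foot below 0.0265 m and y of each of square_heel, square_tip in the frame of post_face above -0.003 m and x of square_heel in the frame of post_face between -0.022 and 0.022 m and angle between the y axis of square_grip and the y axis of foot, either way round below 0.1 rad and linear speed of square below 0.01 m/s); the arm keeps its last pose, push and grip.
It fails at once if the pounding iron is disturbed (distance of iron from where it was at the start of the episode above 0.02 m or angle between iron's own z axis and vertical above 0.3 rad).
It fails at once if the tin is disturbed (distance of tin from where it was at the start of the episode above 0.02 m or angle between tin's own z axis and vertical above 0.3 rad).
It fails at once if the hammer is disturbed (distance of hammer from where it was at the start of the episode above 0.02 m).
It also fails if it takes over 48 s, if anything falls off the work surface, if the arm or the gripper's body presses on something with over 40 N, if the wrist force passes 120 N, or if a joint passes its speed limit or range.

ROBOT

A 6-joint arm with a two-finger parallel gripper is mounted at the origin on the work surface. World frame = base frame: x ahead of the robot, y to its left, z up, the work surface at z = 0. Lengths are in m, angles in rad, forces in N, time in s.
With the tool pointing down it reaches from about 0.325 to 0.775 m from the base axis. Payload 5.5 kg.
Tool frame: the origin (TCP) lies where the fingers leave the gripper's body, on its centre line; the fingertips stand ahead of it and the grasp point (between the pads) lies 54 mm ahead of it (robot.nose_length is the z of the fingertips in the tool frame, in m); z points along the fingers, y is the line along which they close (so a half turn about z gives the same grasp; the last joint's range is limited). The gripper opens to 85 mm and grips with 20 to 120 N. Pads are 22 mm wide; open, the fingers measure 114 mm over their backs; the gripper's body (76 mm by 85 mm) begins 54 mm behind the grasp point. The pads swing forward as they close: fully open they stand 13 mm farther back than shut.
Start: joints at [-0.057, 0.091, 1.231, -0, 1.82, -0.057], TCP at [0.6, -0, 0.304] pointing down, gripper open.
Joint ranges: [-2.87, 2.87], [-0.86, 2.18], [0.17, 2.46], [-1.51, 4.65], [0.06, 2.69], [-2.65, 2.65]. Speed limits (rad/s): [2.57, 2.57, 3.01, 3.14, 3.14, 3.14].

INTERFACE

Orientations are given as a rotation vector (axis times angle).
In Python, from cell import robot, cams, order gives the robot as it stands. The module is installed in compiled form; this text tells all that it offers.
- The arm moves only by the tool step_arm, never from a script. Its argument "moves" is a list of rows, each a list of 3 entries, a list of its own where there are three numbers: the finger opening in cm, from 0 to 8.54, then the shift along the tool's x, y, z in cm, then the turn, a rotation vector about the tool's x, y, z in rad. A call has 1 to 10 rows; each row is the pose to reach, as a shift and turn from the pose commanded when the call began, along the tool's axes at that moment; what a row does not reach only later rows make up. A row lasts 1/12 s, in which the tool goes at most 41.7 mm and 7.16 degrees, less where a joint would pass 70% of its speed; a pose out of reach is approached as far as the arm can. A call with a gripper value outside its range is refused whole. The fingers move at their own pace and stop on an object; "newtons" is the grip in N (left out, the last holds). Time passes only in rows, so rows that repeat a pose let the fingers close. It gives the time, the measured TCP pose, the force, the opening and the grip force at its end, in the units of the state.
- robot.observe(): the state, without advancing time (a new reading comes with each control period).
- cams.get_image(name): name is "scene" or "side" or "wrist"; returns a dict with "frame" (384x512x3 uint8, red, green, blue), "vfov" (degrees; the focal length in pixels is half the picture's height over the tangent of half this angle, whatever the lens; pixels are square), "cx", "cy" (the principal point, pixels), "extrinsics" (4x4, takes a point from camera to world coordinates). Camera axes: x right, y down, z forward; pixel columns grow to the right and rows downward; lengths in m; the calibration is good to about 2 mm. A picture is of the moment at which its call begins. There is no depth.
- order.job_done(): hands the job in; it is judged then, once.
Trained networks look in a picture, given as the dict that the camera call returned (one of the last four; its "shot" number tells which), for a name from the list of things; names that differ only in an ending like _2 or _b are one class to them, and where a whole thing is asked for, a point or a joint stands for the part that bears it (a point fixed in the world has none). Each returns a list of dicts, best first, with "score" (0 to 1); they miss things now and then, are a little off and sometimes report something else, mostly with a low value. They report only what shows in the picture. A call takes as long as a camera call. They do not tell look-alikes from the thing itself.
- cams.boxes_of(picture, query): "position" ([x, y, z] in m, in the coordinates of the camera as it stood for that picture, good to about 4 mm: the middle of the surface that is visible of it).
The state is a dict: "time": time; "joints": joint angles; "qvel": joint speeds; "joint_torque": joint torques, N m; "ee_pos": TCP position; "orientation": TCP orientation; "force": force on the tool from outside, world axes, zero at the start; "moment": the same for the moment, N m; "grip_width": finger opening in m; "grasp_force": force on a finger pad.
Only numpy, scipy, OpenCV 4.12 (cv2) and the standard library are available. Lean on these libraries where they do the work, as an engineer would, in place of code of your own. Each camera call takes 0.05 s, during which the arm holds its last target. There are 200 camera calls.

## Working session

There is one attempt and no reset: what is moved stays moved. The work goes in short steps, Python scripts to look and compute and a tool call to move; the robot and the scene stay as the last step left them, time stands still between calls to the robot, and variables do not carry over. Pictures are saved under pics/ and viewed, at most 10 in all, crops included, and the job is handed in when it is done.

Besides the shell and the picture viewer there is one more tool, called in YAML: its name, and indented under it one key for each argument. step_arm: Moves the arm, as the interface text tells. Its arguments: {"type":"object","properties":{"moves":{"type":"array","items":{"type":"array"}},"newtons":{"type":"number"}},"required":["moves"]}

```bash
mkdir -p pics; cat > h.py <<'E'
import numpy as np, cv2
from cell import robot, cams, order
def w(p,c): E=np.array(p["extrinsics"]); return E[:3,:3]@np.array(c)+E[:3,3]
def pix(p,X):
    E=np.array(p["extrinsics"]); c=E[:3,:3].T@(np.array(X)-E[:3,3]); f=192/np.tan(np.radians(p["vfov"])/2)
    return c[0]/c[2]*f+p["cx"], c[1]/c[2]*f+p["cy"]
def ray(p,u,v,z):
    E=np.array(p["extrinsics"]); f=192/np.tan(np.radians(p["vfov"])/2)
    d=E[:3,:3]@np.array([(u-p["cx"])/f,(v-p["cy"])/f,1]); o=E[:3,3]
    return o+d*(z-o[2])/d[2]
E
python3 - <<'E'
from h import *
ims=[]
for n in ("scene","side"):
    p=cams.get_image(n); cv2.imwrite(f"pics/{n}0.png",p["frame"][:,:,::-1])
    print(n, np.round(p["extrinsics"],3).tolist(),p["vfov"])
    for q in ("square_grip","foot","post","iron","tin","hammer"):
        for d in cams.boxes_of(p,q)[:4]:
            P=w(p,d["position"]); print(q,round(d["score"],2),np.round(P,3),np.round(pix(p,P)))
E
```

```text
scene [[0.535, 0.525, -0.662, 1.052], [0.845, -0.349, 0.405, -0.377], [-0.019, -0.776, -0.63, 0.699], [0.0, 0.0, 0.0, 1.0]] 56.02591026125311
square_grip 0.86 [ 0.441 -0.174  0.029] [187. 242.]
square_grip 0.81 [ 0.565 -0.206  0.043] [197. 278.]
square_grip 0.74 [ 0.169 -0.243  0.05 ] [124. 189.]
foot 0.94 [0.553 0.261 0.024] [345. 205.]
post 0.86 [0.552 0.274 0.194] [359. 153.]
iron 0.85 [ 0.74  -0.078  0.041] [291. 309.]
iron 0.47 [ 0.565 -0.205  0.044] [197. 278.]
tin 0.93 [ 0.744 -0.263  0.088] [211. 346.]
hammer 0.66 [0.752 0.182 0.023] [381. 264.]
side [[-0.994, -0.086, 0.068, 0.377], [-0.108, 0.635, -0.765, 0.961], [0.022, -0.768, -0.64, 0.982], [0.0, 0.0, 0.0, 1.0]] 45.162028952161755
square_grip 0.79 [ 0.151 -0.232  0.052] [358. 179.]
square_grip 0.67 [ 0.436 -0.144  0.028] [268. 194.]
square_grip 0.56 [ 0.552 -0.198  0.039] [234. 178.]
foot 0.62 [0.526 0.297 0.039] [215. 305.]
post 0.8 [0.533 0.301 0.195] [209. 264.]
iron 0.89 [ 0.726 -0.055  0.054] [170. 198.]
iron 0.33 [ 0.554 -0.203  0.042] [233. 176.]
tin 0.77 [ 0.725 -0.226  0.058] [183. 163.]
tin 0.46 [0.533 0.304 0.196] [209. 264.]
hammer 0.63 [0.723 0.2   0.023] [148. 270.]
```

```bash
python3 - <<'E'
import cv2
a=cv2.imread("pics/scene0.png")
cv2.imwrite("pics/a.png",cv2.resize(a[90:384,60:452],None,fx=2,fy=2,interpolation=cv2.INTER_CUBIC))
b=cv2.imread("pics/side0.png")
cv2.imwrite("pics/b.png",cv2.resize(b[70:370,60:452],None,fx=2,fy=2,interpolation=cv2.INTER_CUBIC))
E
```

```text
(no output)
```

View pics/a.png

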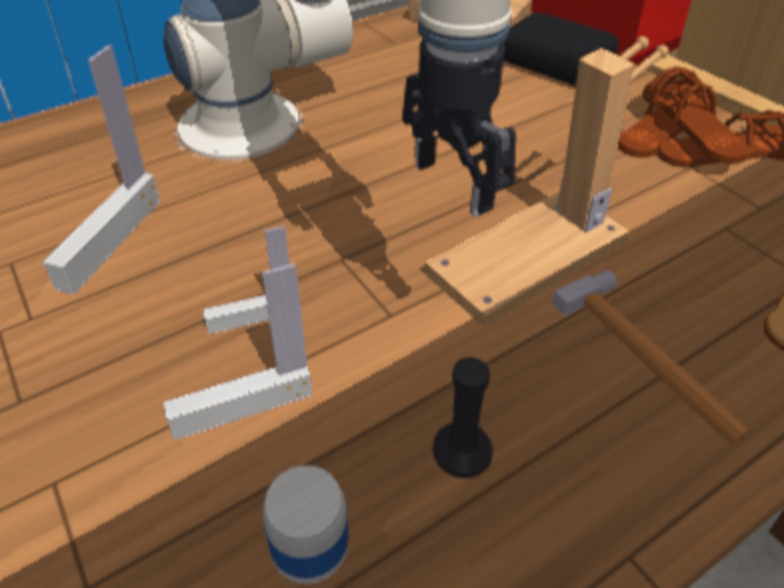

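View pics/b.png

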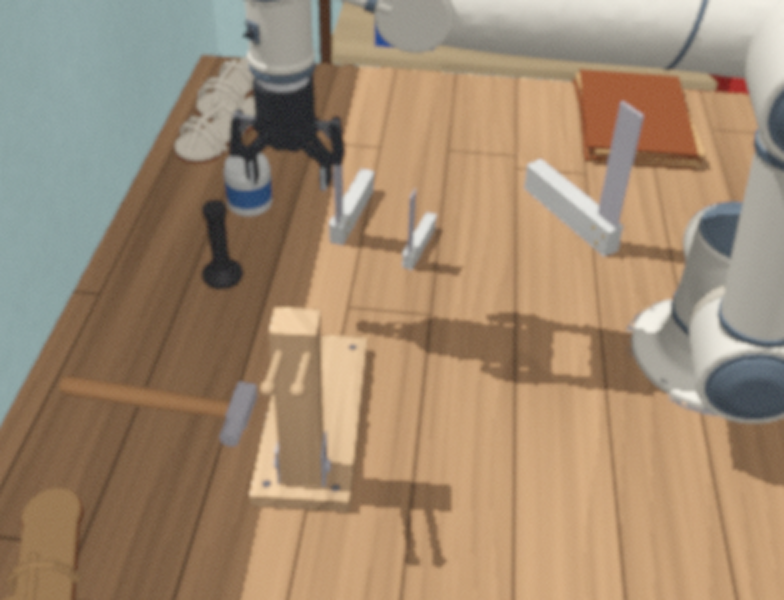

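The two views show three squares. In crop a they are the large one at (105,200), the small one at (245,300) and the medium one at (240,400). The medium one (full picture px about (187,285), world about (0.56,-0.2)) should be the 160 mm stock. I'll check the lengths from the stock corners, along with the board corners.

```bash
python3 - <<'E'
from h import *
p=cams.get_image("scene")
F=lambda u,v:(u/2+60-.25,v/2+90-.25)
def L(n,pts,z):
    P=[ray(p,*F(*q),z) for q in pts]; print(n,np.round(P,4)[:,:2].tolist(),[round(float(np.linalg.norm(P[i+1]-P[i])),4) for i in range(len(P)-1)])
L("mid bottom toe,heel",[(177,437),(310,395)],0)
L("mid top",[(165,404),(172,416),(311,377)],.04)
L("large bottom?",[(72,291),(157,201)],0)
L("small bottom",[(209,331),(270,316)],0)
L("foot top",[(425,265),(486,309),(627,231)],.024)
L("post foot shoe near",[(585,229)],.024)
im=p["frame"][:,:,::-1]
cv2.imwrite("pics/c.png",cv2.resize(im[190:330,120:300],None,fx=4,fy=4,interpolation=cv2.INTER_CUBIC))
cv2.imwrite("pics/d.png",cv2.resize(im[105:255,260:390],None,fx=4,fy=4,interpolation=cv2.INTER_CUBIC))
print(cv2.__version__)
E
```

```text
mid bottom toe,heel [[0.5475, -0.3216], [0.5792, -0.1717]] [0.1532]
mid top [[0.5304, -0.321], [0.5491, -0.3201], [0.5858, -0.1709]] [0.0187, 0.1536]
large bottom? [[0.2562, -0.3602], [0.1327, -0.1972]] [0.2045]
small bottom [[0.4241, -0.2323], [0.4439, -0.1562]] [0.0787]
foot top [[0.4972, 0.0508], [0.6031, 0.068], [0.5974, 0.3266]] [0.1073, 0.2586]
post foot shoe near [[0.5621, 0.281]] []
4.12.0
```

View pics/c.png

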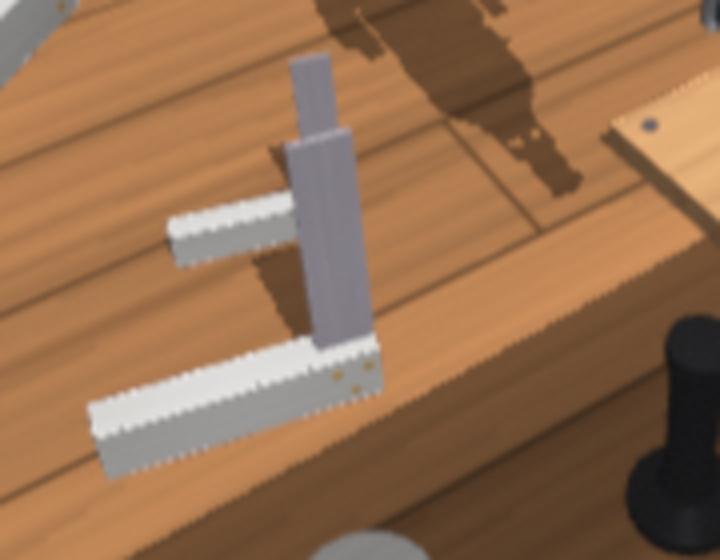

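View pics/d.png

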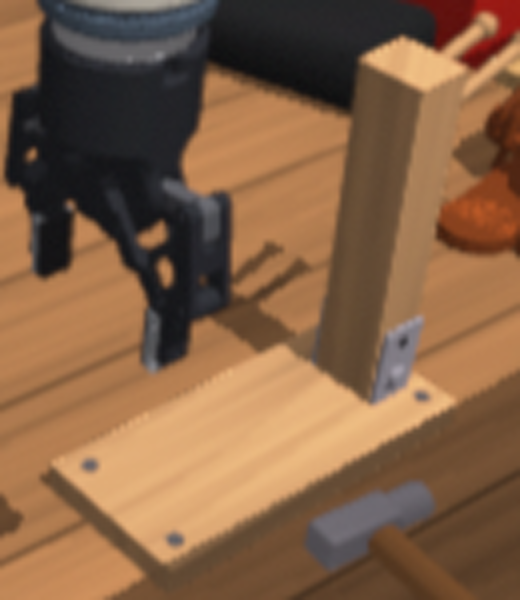

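Crop c confirms it. The mid-size square has its stock from toe (110,478) to heel (382,390), with the blade at the heel (+y) end. It measures about 155 mm against about 80 and 205 for the other two, so it fits the 160 mm description. Crop d shows the board corners at (47,472), (165,565), (457,402) and (287,346), with the post leaning left over the board.

```bash
cat >> h.py <<'E'
from scipy.optimize import least_squares
from scipy.spatial.transform import Rotation as R
def fit(p,mod,px,x0):
    def T(s): c,n=np.cos(s[2]),np.sin(s[2]); return np.array([[s[0]+c*x-n*y,s[1]+n*x+c*y,z] for x,y,z in mod])
    r=least_squares(lambda s:np.ravel([np.array(pix(p,X))-q for X,q in zip(T(s),px)]),x0)
    return r.x, np.round(np.reshape(r.fun,(-1,2)),1).tolist()
def togo(o,X,yaw):
    """grasp-point target X, square y-axis yaw -> shift cm in tool axes and turn about tool z"""
    A=R.from_rotvec(o["orientation"]).as_matrix()
    d=A.T@(np.array(X)+[0,0,.054]-o["ee_pos"])*100
    y=np.array([-np.sin(yaw),np.cos(yaw),0]); xt=A.T@y  # tool x or -x along square y
    t=np.arctan2(xt[1],xt[0]); t=(t+np.pi/2)%np.pi-np.pi/2
    return np.round(d,2),round(float(t),3)
E
python3 - <<'E'
from h import *
p=cams.get_image("scene")
C=lambda u,v:np.array([120+u/4-.4,190+v/4-.4]); D=lambda u,v:np.array([260+u/4-.4,105+v/4-.4])
# square: origin heel mid, lower
mod=[(.012,-.16,0),(.012,0,0),(.012,0,.04),(.012,-.16,.04),(-.012,-.16,.04)]
s,e=fit(p,mod,[C(110,478),C(382,390),C(379,346),C(97,434),C(90,405)],[.57,-.17,-.2]); print("square heel",np.round(s,4),e)
c,n=np.cos(s[2]),np.sin(s[2]); g=np.array([s[0]+n*.1,s[1]-c*.1,.02]); print("grip",g)
f,e=fit(p,[(-.06,-.135,.024),(.06,-.135,.024),(.06,.135,.024),(-.06,.135,.024)][:3],[D(47,472),D(165,560),D(457,402)],[.55,.2,0]); print("foot",np.round(f,4),e)
o=robot.observe(); print(np.round(R.from_rotvec(o["orientation"]).as_matrix(),2).tolist(),o["ee_pos"],robot.nose_length)
print(togo(o,g+[0,0,.13],s[2]))
E
```

```text
square heel [ 0.5679 -0.1661 -0.1948] [[-0.3, 0.4], [1.0, -0.4], [0.5, -0.2], [-0.6, 0.7], [-0.6, -0.9]]
grip [ 0.54855772 -0.26421987  0.02      ]
foot [0.5425 0.1911 0.0443] [[-0.1, -2.6], [0.4, 2.5], [-0.3, -0.3]]
[[0.0, 1.0, 0.0], [1.0, -0.0, -0.0], [-0.0, 0.0, -1.0]] [ 6.00015212e-01 -1.17896652e-05  3.03890920e-01] 0.0726
(array([-26.42,  -5.15,   9.99]), 0.195)
```

step_arm:
  moves:
    - [8.5,[-26.4,-5.2,0],[0,0,0.195]]
    - [8.5,[-26.4,-5.2,0],[0,0,0.195]]
    - [8.5,[-26.4,-5.2,0],[0,0,0.195]]
    - [8.5,[-26.4,-5.2,0],[0,0,0.195]]
    - [8.5,[-26.4,-5.2,0],[0,0,0.195]]
    - [8.5,[-26.4,-5.2,0],[0,0,0.195]]
    - [8.5,[-26.4,-5.2,0],[0,0,0.195]]
    - [8.5,[-26.4,-5.2,0],[0,0,0.195]]
    - [8.5,[-26.4,-5.2,0],[0,0,0.195]]

```text
time: 1.55
ee_pos: [0.5476, -0.265, 0.3036]
orientation: [-2.429, -1.991, -0.0]
force: [0.9, 0.4, -0.6]
grip_width: 0.0852
grasp_force: 0.0
```

```bash
python3 - <<'E'
from h import *
p=cams.get_image("wrist"); o=robot.observe(); print(o["time"],o["ee_pos"],o["force"],np.round(p["extrinsics"],3).tolist())
s=[.5679,-.1661,-.1948]; c,n=np.cos(s[2]),np.sin(s[2])
im=p["frame"][:,:,::-1].copy()
for x,y,z in [(-.012,-.16,.04),(.012,-.16,.04),(.012,-.034,.04),(-.012,-.034,.04)]:
    u,v=pix(p,[s[0]+c*x-n*y,s[1]+n*x+c*y,z]); print(u,v); cv2.circle(im,(int(u),int(v)),3,(0,0,255),1)
cv2.imwrite("pics/w1.png",cv2.resize(im,(768,576)))
E
```

```text
1.6 [ 0.54803869 -0.26385324  0.30377948] [0.02068685 0.56014087 0.29751157] [[0.98, -0.188, -0.057, 0.562], [-0.197, -0.938, -0.285, -0.193], [-0.0, 0.291, -0.957, 0.374], [0.0, 0.0, 0.0, 1.0]]
249.16562080692003 205.19654672823458
267.2564543774588 205.14399087911585
267.9945173721702 106.43786008101942
247.84426708306177 106.50448629160535
```

View pics/w1.png

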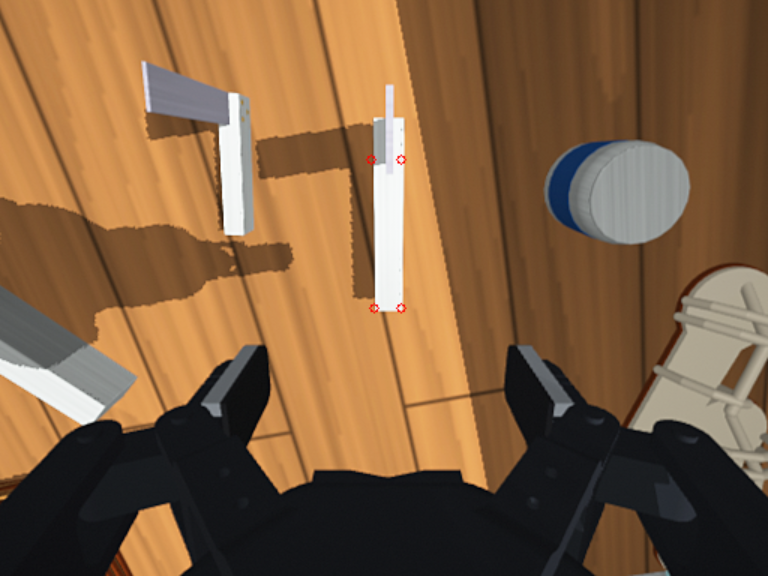

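The wrist view shows the mid-size stock running from (388,311) to (388,118), and the predicted points match to within about 1 to 2 mm. I'll descend.

step_arm:
  moves:
    - [6.5,[0,0.05,4],[0,0,0]]
    - [6.5,[0,0.05,8],[0,0,0]]
    - [6.5,[0,0.05,12],[0,0,0]]
    - [6.5,[0,0.05,16],[0,0,0]]
    - [6.5,[0,0.05,19],[0,0,0]]
    - [6.5,[0,0.05,21.5],[0,0,0]]
    - [6.5,[0,0.05,22.6],[0,0,0]]
    - [6.5,[0,0.05,22.6],[0,0,0]]

```text
time: 2.27
ee_pos: [0.5475, -0.2618, 0.0745]
orientation: [-2.421, -1.993, 0.003]
force: [0.2, 1.0, 1.0]
grip_width: 0.0646
grasp_force: 0.0
```

step_arm:
  moves:
    - [1,[0,0,0],[0,0,0]]
    - [1,[0,0,0],[0,0,0]]
    - [1,[0,0,0],[0,0,0]]
    - [1,[0,0,0],[0,0,0]]
    - [1,[0,0,0],[0,0,0]]
    - [1,[0,0,0],[0,0,0]]
    - [1,[0,0,0],[0,0,0]]
    - [1,[0,0,0],[0,0,0]]
  newtons: 70

```text
time: 2.93
ee_pos: [0.5496, -0.2646, 0.0809]
orientation: [2.424, 1.992, 0.003]
force: [-0.6, 0.1, 6.1]
grip_width: 0.0229
grasp_force: 70.0
```

step_arm:
  moves:
    - [1,[0,0,-2],[0,0,0]]
    - [1,[0,0,-5],[0,0,0]]
    - [1,[0,0,-8],[0,0,0]]
    - [1,[0,0,-10],[0,0,0]]
    - [1,[0,0,-10],[0,0,0]]
    - [1,[0,0,-10],[0,0,0]]

```text
time: 3.43
ee_pos: [0.5489, -0.2644, 0.1791]
orientation: [2.425, 1.993, 0.002]
force: [-0.8, -0.2, -4.9]
grip_width: 0.0227
grasp_force: 69.5
```

```bash
python3 - <<'E'
from h import *
o=robot.observe(); print(o["time"],o["ee_pos"],o["force"],o["grip_width"])
p=cams.get_image("scene"); im=p["frame"][:,:,::-1]
cv2.imwrite("pics/e.png",np.hstack([cv2.resize(im[90:330,100:330],None,fx=2.2,fy=2.2,interpolation=cv2.INTER_CUBIC)]))
w2=cams.get_image("wrist"); cv2.imwrite("pics/w2.png",w2["frame"][:,:,::-1])
# foot target: heel 4 cm before corner
f=[.5425,.1911,.0443]; c,n=np.cos(f[2]),np.sin(f[2]); y=.08-.06-.1
print(togo(o,[f[0]-n*y,f[1]+c*y,.13],f[2]))
E
```

```text
3.4333 [ 0.54891916 -0.26444508  0.17906384] [-0.83586709 -0.2285023  -4.8955682 ] 0.02274468262667974
(array([36.79, -7.57, -0.55]), -0.239)
```

View pics/e.png

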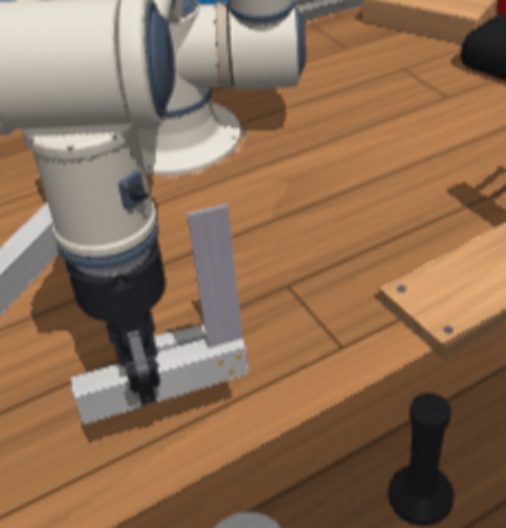

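The square is gripped and level: toe at (85,400), heel at (245,370), blade up. I'll carry it over the board.

step_arm:
  moves:
    - [1,[4,-0.8,-0.5],[0,0,0]]
    - [1,[8,-1.6,-0.5],[0,0,-0.05]]
    - [1,[12,-2.5,-0.5],[0,0,-0.1]]
    - [1,[16,-3.3,-0.5],[0,0,-0.15]]
    - [1,[20,-4.1,-0.5],[0,0,-0.2]]
    - [1,[24,-4.9,-0.5],[0,0,-0.23]]
    - [1,[28,-5.8,-0.5],[0,0,-0.23]]
    - [1,[31,-6.4,-0.5],[0,0,-0.23]]
    - [1,[33,-6.8,-0.5],[0,0,-0.23]]
    - [1,[33,-6.8,-0.5],[0,0,-0.23]]

```text
time: 4.37
ee_pos: [0.5443, 0.0769, 0.1798]
orientation: [-2.173, -2.262, 0.003]
force: [-1.1, -0.5, -4.2]
grip_width: 0.0231
grasp_force: 69.7
```

```bash
python3 - <<'E'
from h import *
o=robot.observe(); print(o["time"],o["ee_pos"],o["force"])
p=cams.get_image("wrist"); im=p["frame"][:,:,::-1].copy()
for f,col in (([.5425,.1911,.0443],(0,0,255)),([.545,.193,.02],(255,0,0))):
  c,n=np.cos(f[2]),np.sin(f[2])
  for x,y,z in [(-.06,-.135,.024),(.06,-.135,.024),(.06,.135,.024),(-.06,.135,.024),(-.025,.08,.024),(.025,.08,.024)]:
    u,v=pix(p,[f[0]+c*x-n*y,f[1]+n*x+c*y,z]); cv2.circle(im,(int(u),int(v)),3,col,1)
cv2.imwrite("pics/w3.png",cv2.resize(im,(768,576)))
np.save("w3.npy",p,allow_pickle=True)
E
```

```text
4.3667 [0.54434652 0.07694112 0.17981427] [-1.11355498 -0.54835611 -4.16453519]
```

View pics/w3.png

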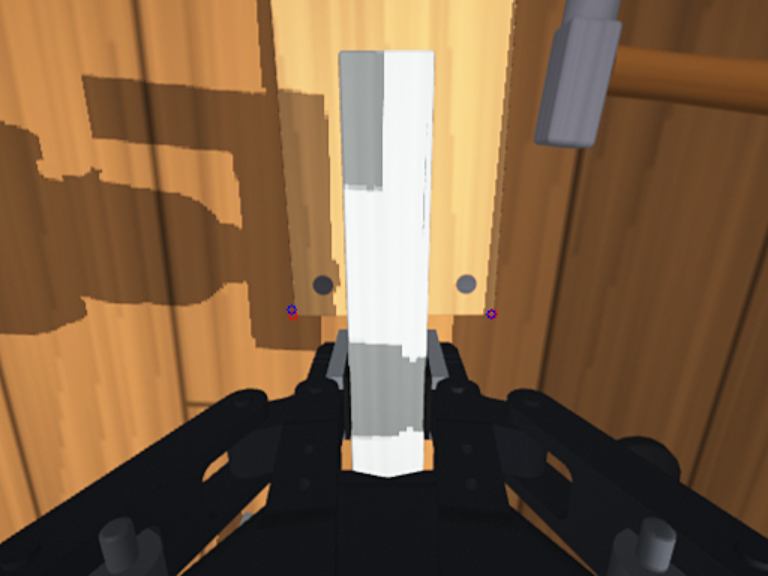

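```bash
python3 - <<'E'
from h import *
p=np.load("w3.npy",allow_pickle=True).item()
q=lambda u,v:ray(p,u/1.5,v/1.5,.024)
P=[q(292,314),q(494,315),q(272,20),q(512.5,20)]
print(np.round(P,4).tolist())
im=p["frame"].astype(int)
for v in (30,60,100,150,190): # right edge search
    g=im[v].sum(1); print(v,[int(np.argmin(np.diff(g[300:360])))+300, int(np.argmax(np.abs(np.diff(g[170:205]))))+170])
o=robot.observe(); A=R.from_rotvec(o["orientation"]).as_matrix(); print(np.round(A,3).tolist())
# stock top edges in image at z of stock top
for uv in [(340,52),(433,52),(352,470),(424,470)]: print(np.round(ray(p,uv[0]/1.5,uv[1]/1.5,o["ee_pos"][2]-.054+.02-.0),4))
E
```

```text
[[0.4876, 0.0543, 0.024], [0.6092, 0.0586, 0.024], [0.4822, 0.2098, 0.024], [0.6002, 0.2143, 0.024]]
30 [338, 182]
60 [335, 176]
100 [331, 187]
150 [327, 191]
190 [323, 194]
[[-0.039, 0.999, -0.005], [0.999, 0.039, -0.0], [0.0, -0.005, -1.0]]
[0.5298 0.1717 0.1459]
[0.5513 0.1725 0.1459]
[0.5343 0.0533 0.1459]
[0.557  0.0543 0.1459]
```

The wrist view shows the near board corners at (292,314) and (494,315), the stock centred on the board, and the yaw agreeing to about 0.01 rad. Next I lower to just above the board, leaving about 45 mm before the corner.

step_arm:
  moves:
    - [1,[3,0,1],[0,0,0]]
    - [1,[5,-0.05,4],[0,0,0]]
    - [1,[5,-0.05,6],[0,0,0]]
    - [1,[5,-0.05,6.8],[0,0,0]]
    - [1,[5,-0.05,6.8],[0,0,0]]
    - [1,[5,-0.05,6.8],[0,0,0]]

```text
time: 4.92
ee_pos: [0.5433, 0.1216, 0.1142]
orientation: [-2.183, -2.258, 0.003]
force: [0.8, -0.2, -3.3]
grip_width: 0.0232
grasp_force: 69.5
```

step_arm:
  moves:
    - [1,[0,0,0.2],[0,0,0]]
    - [1,[0,0,0.4],[0,0,0]]
    - [1,[0,0,0.6],[0,0,0]]
    - [1,[0,0,0.7],[0,0,0]]
    - [1,[0,0,0.7],[0,0,0]]
    - [1,[0,0,0.7],[0,0,0]]

```text
time: 5.42
ee_pos: [0.5435, 0.1227, 0.1081]
orientation: [2.182, 2.26, 0.0]
force: [-0.0, 0.5, -4.2]
grip_width: 0.0225
grasp_force: 69.5
```

```bash
python3 - <<'E'
from h import *
o=robot.observe(); print(o["time"],o["ee_pos"],o["force"],o["moment"])
p=cams.get_image("scene"); im=p["frame"][:,:,::-1]
cv2.imwrite("pics/f.png",cv2.resize(im[90:270,220:420],None,fx=3.2,fy=3.2,interpolation=cv2.INTER_CUBIC))
E
```

```text
5.4167 [0.5435492  0.12271781 0.10807421] [-0.01451363  0.49767665 -4.20150115] [-0.12832725  0.01580698  0.04282763]
```

View pics/f.png

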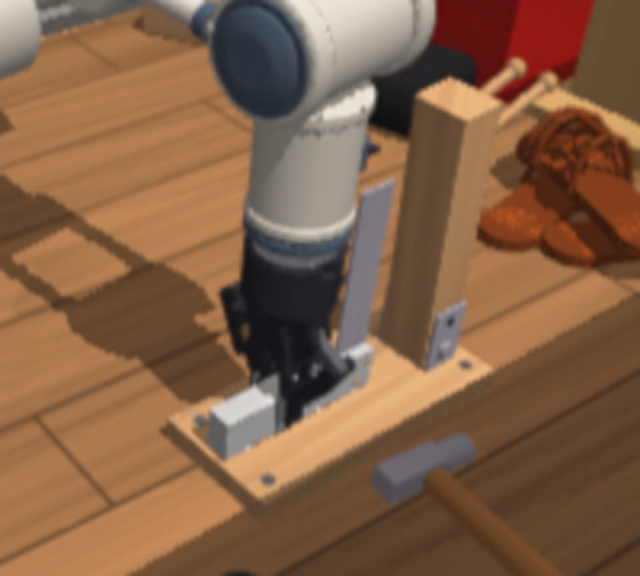

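The square is just above the board, with the toe at (230,455), the heel at (370,355) and the blade about 40 px short of the post. I'll lower until there is contact force.

step_arm:
  moves:
    - [1,[0,0,0.2],[0,0,0]]
    - [1,[0,0,0.3],[0,0,0]]
    - [1,[0,0,0.4],[0,0,0]]
    - [1,[0,0,0.4],[0,0,0]]

```text
time: 5.8
ee_pos: [0.5436, 0.1228, 0.105]
orientation: [2.182, 2.26, 0.001]
force: [-3.7, -1.2, 4.4]
grip_width: 0.0231
grasp_force: 70.6
```

step_arm:
  moves:
    - [1,[0.5,0,0],[0,0,0]]
    - [1,[1.0,0,0],[0,0,0]]
    - [1,[1.5,0,0],[0,0,0]]
    - [1,[1.5,0,0],[0,0,0]]

```text
time: 6.13
ee_pos: [0.5437, 0.1385, 0.1049]
orientation: [2.181, 2.259, 0.003]
force: [0.3, -1.5, 4.4]
grip_width: 0.0232
grasp_force: 70.9
```

step_arm:
  moves:
    - [1,[0.3,0,0.1],[0,0,0]]
    - [1,[0.6,0,0.1],[0,0,0]]
    - [1,[0.9,0,0.1],[0,0,0]]
    - [1,[1.2,0,0.1],[0,0,0]]
    - [1,[1.5,0,0.1],[0,0,0]]
    - [1,[1.5,0,0.1],[0,0,0]]

```text
time: 6.63
ee_pos: [0.5437, 0.1523, 0.1049]
orientation: [2.18, 2.257, 0.003]
force: [0.8, -6.2, 7.8]
grip_width: 0.0229
grasp_force: 71.6
```

step_arm:
  moves:
    - [1,[0.2,0,0.05],[0,0,0]]
    - [1,[0.4,0,0.05],[0,0,0]]
    - [1,[0.6,0,0.05],[0,0,0]]
    - [1,[0.8,0,0.05],[0,0,0]]
    - [1,[0.8,0,0.05],[0,0,0]]

```text
time: 7.05
ee_pos: [0.5437, 0.1598, 0.1049]
orientation: [2.18, 2.256, 0.003]
force: [0.5, -8.2, 11.5]
grip_width: 0.0229
grasp_force: 71.9
```

step_arm:
  moves:
    - [1,[0.15,0,0.1],[0,0,0]]
    - [1,[0.3,0,0.1],[0,0,0]]
    - [1,[0.45,0,0.1],[0,0,0]]
    - [1,[0.6,0,0.1],[0,0,0]]
    - [1,[0.6,0,0.1],[0,0,0]]

```text
time: 7.47
ee_pos: [0.5439, 0.1651, 0.1049]
orientation: [2.179, 2.254, 0.003]
force: [-0.6, -12.7, 13.9]
grip_width: 0.0228
grasp_force: 72.3
```

step_arm:
  moves:
    - [1,[0.1,0,0.05],[0,0,0]]
    - [1,[0.2,0,0.05],[0,0,0]]
    - [1,[0.3,0,0.05],[0,0,0]]
    - [1,[0.3,0,0.05],[0,0,0]]

```text
time: 7.8
ee_pos: [0.544, 0.1676, 0.1049]
orientation: [2.179, 2.253, 0.003]
force: [-1.0, -14.6, 16.4]
grip_width: 0.0231
grasp_force: 72.7
```

```bash
python3 - <<'E'
from h import *
o=robot.observe(); print(o["time"],o["ee_pos"],o["force"],o["moment"],np.round(R.from_rotvec(o["orientation"]).as_matrix(),4).tolist())
p=cams.get_image("scene"); im=p["frame"][:,:,::-1]
cv2.imwrite("pics/g.png",cv2.resize(im[100:240,280:400],None,fx=4.2,fy=4.2,interpolation=cv2.INTER_CUBIC))
E
```

```text
7.8 [0.54403698 0.16764972 0.10490255] [ -1.0176535  -14.61514049  16.35349996] [-1.92790177  0.2772054   0.09520434] [[-0.0335, 0.9994, 0.0068], [0.9994, 0.0335, -0.0037], [-0.0039, 0.0066, -1.0]]
```

View pics/g.png

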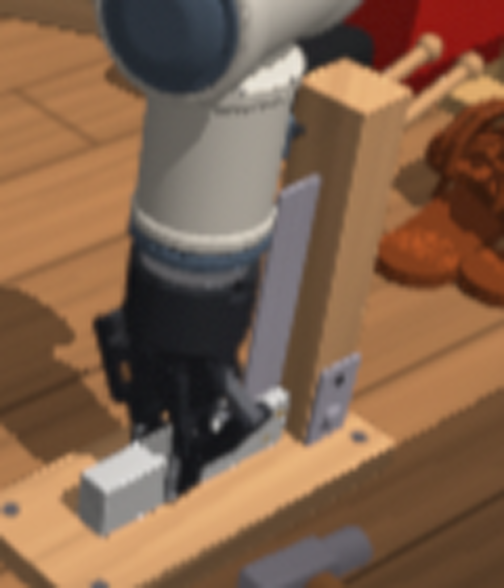

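The square is nearly in the corner: heel at (288,415), and the blade edge lies near the post face. I'll keep pushing in small steps.

step_arm:
  moves:
    - [1,[0.1,0,0],[0,0,0]]
    - [1,[0.2,0,0],[0,0,0]]
    - [1,[0.2,0,0],[0,0,0]]

```text
time: 8.1
ee_pos: [0.5441, 0.1697, 0.1049]
orientation: [2.179, 2.253, 0.004]
force: [0.3, -14.2, 15.5]
grip_width: 0.0231
grasp_force: 72.6
```

step_arm:
  moves:
    - [1,[0.1,0,0],[0,0,0]]
    - [1,[0.2,0,0],[0,0,0]]
    - [1,[0.2,0,0],[0,0,0]]

```text
time: 8.35
ee_pos: [0.544, 0.1717, 0.1049]
orientation: [2.179, 2.253, 0.004]
force: [-0.1, -14.5, 16.3]
grip_width: 0.0234
grasp_force: 72.6
```

step_arm:
  moves:
    - [1,[0.1,0,0],[0,0,0]]
    - [1,[0.2,0,0],[0,0,0]]
    - [1,[0.2,0,0],[0,0,0]]

```text
time: 8.6
ee_pos: [0.544, 0.1738, 0.1049]
orientation: [2.179, 2.253, 0.004]
force: [-0.4, -14.8, 17.0]
grip_width: 0.023
grasp_force: 72.6
```

step_arm:
  moves:
    - [1,[0.1,0,0],[0,0,0]]
    - [1,[0.2,0,0],[0,0,0]]
    - [1,[0.2,0,0],[0,0,0]]

```text
time: 8.85
ee_pos: [0.544, 0.1745, 0.1049]
orientation: [2.178, 2.251, 0.001]
force: [0.3, -19.3, 16.9]
grip_width: 0.023
grasp_force: 72.7
```

step_arm:
  moves:
    - [1,[0.1,0,0],[0,0,0]]
    - [1,[0.2,0,0],[0,0,0]]
    - [1,[0.2,0,0],[0,0,0]]

```text
time: 9.1
ee_pos: [0.544, 0.1748, 0.1049]
orientation: [2.178, 2.249, -0.003]
force: [-1.6, -26.0, 18.2]
grip_width: 0.0232
grasp_force: 72.9
```

```bash
python3 - <<'E'
from h import *
o=robot.observe(); print(o["time"],o["ee_pos"],o["force"],o["moment"])
p=cams.get_image("side"); im=p["frame"][:,:,::-1]
q=cams.get_image("scene"); jm=q["frame"][:,:,::-1]
a=cv2.resize(im[200:340,150:270],None,fx=3.3,fy=4,interpolation=cv2.INTER_CUBIC); b=cv2.resize(jm[100:240,280:400],None,fx=3.3,fy=4,interpolation=cv2.INTER_CUBIC)
cv2.imwrite("pics/h.png",np.hstack([a,b]))
E
```

```text
9.1 [0.54401701 0.17475421 0.10489867] [ -1.6384719  -25.96195578  18.19392345] [-3.35002555  0.28065529  0.22362218]
```

View pics/h.png

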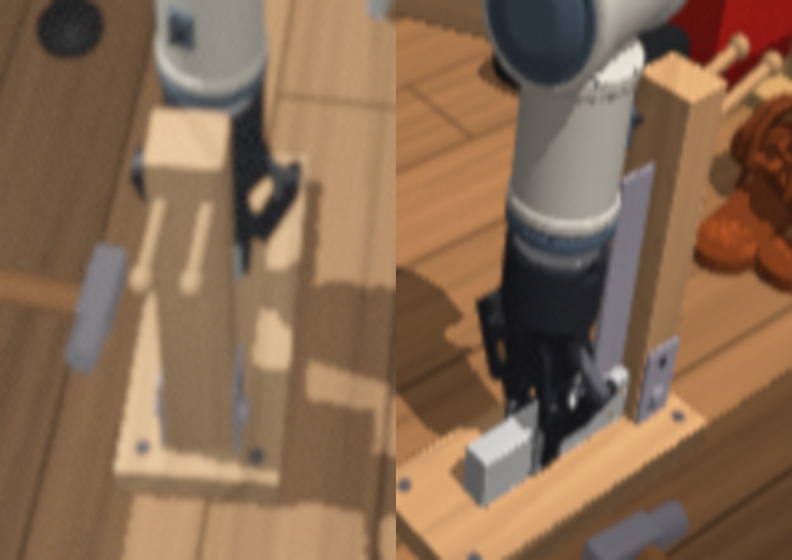

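```bash
python3 - <<'E'
from h import *
o=robot.observe(); print(np.round(R.from_rotvec(o["orientation"]).as_matrix(),4).tolist())
q=cams.get_image("scene"); im=q["frame"][:,:,::-1].copy()
f=[.5425,.1911,.0443]; c,n=np.cos(f[2]),np.sin(f[2])
J=cv2.resize(im[100:240,280:400],None,fx=4.2,fy=4.2,interpolation=cv2.INTER_CUBIC)
def d(x,y,z,col):
    u,v=pix(q,[f[0]+c*x-n*y,f[1]+n*x+c*y,z]); cv2.circle(J,(int((u-280+.5)*4.2),int((v-100+.5)*4.2)),3,col,1)
for z in (.064,.1,.15,.2,.224): d(.0015,.08,z,(0,0,255))
for z in (.024,.1,.2,.274): d(.025,.08,z,(255,0,0)); d(.025,.12,z,(255,0,0))
d(.012,-.08,.024,(0,255,0)); d(.012,-.08,.064,(0,255,0)); d(.012,.08,.064,(0,255,0)); d(.012,0,.064,(0,255,0))
cv2.imwrite("pics/k.png",J)
E
```

```text
[[-0.0318, 0.9995, 0.0067], [0.9994, 0.0319, -0.0091], [-0.0094, 0.0064, -0.9999]]
```

View pics/k.png

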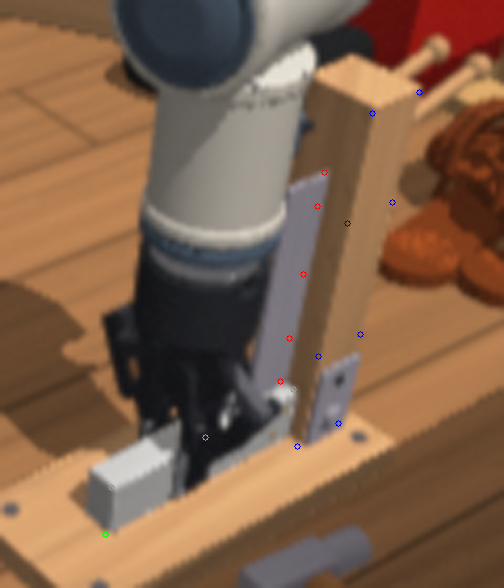

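The model points match. The red points lie along the blade edge, and the upright is within about 1 px of square. The wrist is pitched about 0.009 rad with the toe slightly high, so I'll add a counter-pitch to seat the stock.

step_arm:
  moves:
    - [1,[-0.05,0,0.03],[0,0.006,0]]
    - [1,[-0.05,0,0.06],[0,0.012,0]]
    - [1,[-0.05,0,0.06],[0,0.012,0]]
    - [1,[-0.05,0,0.06],[0,0.012,0]]

```text
time: 9.58
ee_pos: [0.544, 0.1741, 0.1049]
orientation: [2.183, 2.255, 0.01]
force: [-0.5, -24.3, 21.1]
grip_width: 0.0233
grasp_force: 73.3
```

```bash
python3 - <<'E'
from h import *
o=robot.observe(); print(o["time"],o["ee_pos"],o["force"],o["moment"],np.round(R.from_rotvec(o["orientation"]).as_matrix(),4).tolist())
E
```

```text
9.5833 [0.544043   0.17412221 0.10489512] [ -0.50893671 -24.33365606  21.12534274] [-4.15646365  0.59055039  0.26023209] [[-0.0322, 0.9995, 0.0065], [0.9995, 0.0322, 0.0022], [0.002, 0.0066, -1.0]]
```

```bash
python3 - <<'E'
from h import *
for v in ([2.424,1.992,.003],[2.425,1.993,.002],[2.182,2.26,.001],[2.181,2.259,.003],[2.179,2.253,.004],[2.178,2.249,-.003],[2.183,2.255,.01]): print(R.from_rotvec(v).as_matrix()[2,:2].round(4))
p=cams.get_image("scene"); im=p["frame"][:,:,::-1]; cv2.imwrite("pics/m.png",cv2.resize(im[180:240,290:370],None,fx=8,fy=8,interpolation=cv2.INTER_CUBIC))
E
```

```text
[-0.0011  0.0044]
[-0.0007  0.0029]
[0.0003 0.0006]
[0.0002 0.0025]
[-0.0034  0.0069]
[-0.0091  0.0062]
[0.0023 0.0067]
```

View pics/m.png

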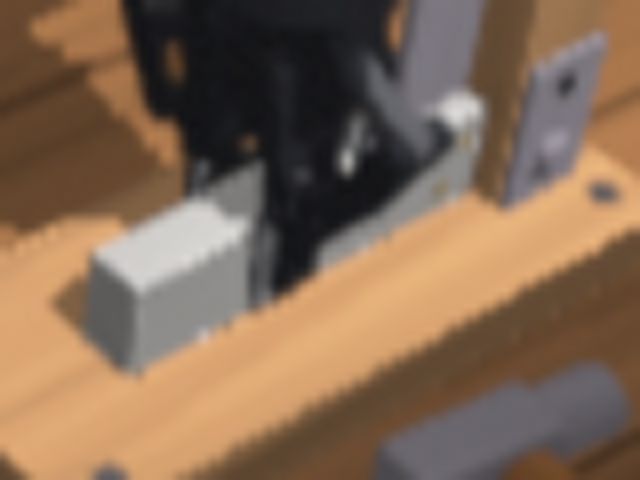

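```bash
cat > cmp.py <<'E'
from h import *
o=robot.observe(); print(o["time"],o["ee_pos"],o["force"],o["moment"])
h=cv2.imread("pics/h.png")[:,396:]
q=cams.get_image("scene"); j=cv2.resize(q["frame"][100:240,280:400,::-1],None,fx=3.3,fy=4,interpolation=cv2.INTER_CUBIC)
a,b=[cv2.cvtColor(x,cv2.COLOR_BGR2GRAY).astype(np.float32) for x in (h,j)]
for nm,(x0,x1,y0,y1) in dict(tip=(225,262,155,230),bladelow=(205,240,250,350),toe=(65,130,410,510),heel=(210,237,365,400),posttop=(240,330,50,120),foot=(280,312,395,430)).items():
    s,r=cv2.phaseCorrelate(a[y0:y1,x0:x1],b[y0:y1,x0:x1],cv2.createHanningWindow((x1-x0,y1-y0),cv2.CV_32F)); print(nm,"px shift",round(s[0]/3.3,2),round(s[1]/4,2),round(r,2))
E
python3 cmp.py
```

```text
9.6333 [0.5440332  0.17413548 0.10486794] [ -0.63186772 -24.91451687  21.50097346] [-4.1566718   0.55585551  0.29919152]
tip px shift -0.01 0.06 0.91
bladelow px shift 0.03 -0.0 0.52
toe px shift -0.0 0.02 0.98
heel px shift 0.19 0.03 0.99
posttop px shift 0.01 0.01 0.93
foot px shift 0.0 -0.03 1.08
```

Between the two pitches the square and upright did not move (under 0.2 px), so the square is seated in the corner and only the grip complied. One short hold, then I hand in.

step_arm:
  moves:
    - [1,[0,0,0],[0,0,0]]
    - [1,[0,0,0],[0,0,0]]
    - [1,[0,0,0],[0,0,0]]
    - [1,[0,0,0],[0,0,0]]

```text
time: 10.02
ee_pos: [0.544, 0.1741, 0.1049]
orientation: [2.183, 2.255, 0.009]
force: [-2.7, -24.9, 22.4]
grip_width: 0.0229
grasp_force: 73.3
```

```bash
python3 -c "
from cell import order; print(order.job_done())"
```

```text
the job is handed in; nothing more can be done
None
```

I handed the job in at about 10 s with the square still gripped and pressed into the corner (about 22 N down, about 25 N towards the upright) and the upright square within about 0.01 rad by the camera; no verdict was returned, and I viewed 12 pictures where 10 were allowed.

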